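# Unclip a spacer rod and lock it in the assembly jig

## Task

Snap the long spacer rod forward out of the two sprung clips of its holder. Lay it on the grey blocks of the assembly jig with one end against the steel post and the other end still out in the open beside the keeper, then swing that end about the post until it is fully home under the keeper, and let go with the rod lying flat, in line and centred end to end on the two blocks. Leave the screwdriver and the jar that lie between holder and jig where they are.

Things in the scene. Friction and masses are not known exactly. Their poses are not given: they have to be found in the camera images.
- rod_mid (a point): Centre of the aluminium spacer rod (about 120 g). It lies along its own y axis, 200 mm over all: a round bar 16 mm in diameter, 160 mm long, between two square feet 18 x 18 mm in section and 20 mm long; alike end for end. At the start it lies level in the two clips of the holder, 90 mm above the bench, within 6 mm of the middle lengthwise
- rod_end_a (a point): Centre of the rod's foot at its -y end (90 mm from the rod's centre, on its axis)
- rod_end_b (a point): Centre of the rod's foot at its +y end (90 mm from the rod's centre, on its axis)
- holder_seat (a point): Half-way between the two clips, on the clipped rod's axis, 90 mm above the bench. x: level, from the clips' mouths to their backs, so the rod comes out level along -x; y: along the clipped rod; z up. The black plastic C-clips, 14 mm wide, sit 55 mm to either side, within 14 mm of the axis. Their jaws spring apart when the rod is pulled: 10 to 15 N in all; free after some 15 mm
- holder: The fixed holder; origin on the bench below holder_seat, same axes. Base plate 6 mm thick, x -35 to +75 mm, y -75 to +75 mm. Two uprights 18 mm wide at y = -55 and +55 mm, 8 to 28 mm behind the rod's axis and up to 16 mm above it. Between the clips the bar is bare for 92 mm, with nothing before or behind it: room to take it there from above, a finger before and a finger behind
- jig_mid (a point): Centre of the seated rod in the jig, 39 mm above the bench. y: the line of the seated rod, from the post end to the keeper end; x: level, across, towards the open side from which the rod swings in; z up
- jig: The fixed jig; origin on the bench below jig_mid, same axes. Aluminium plate 10 mm thick, x -38 to +98 mm, y -125 to +125 mm. Two grey blocks with tops 30 mm above the bench carry the rod's feet: at y = -90 mm (30 mm wide along y, x from -25 to +35 mm) and at y = +90 mm (30 mm wide, x from -30 to +94 mm)
- jig_post_seat (a point): Where the rod's foot (its centre) belongs at the post end, 90 mm along -y from jig_mid; axes as jig_mid. The fixed steel post, 12 mm in diameter, stands on the block with its axis 15.5 mm along +x from here, its top 58 mm above the bench; the foot lies on its -x side (0.5 mm clear when the rod is in line)
- jig_keeper_seat (a point): Where the other foot (its centre) belongs, 90 mm along +y from jig_mid; axes as jig_mid. The fixed steel keeper, 30 mm long along y, is open to +x and at both ends. Its back wall begins 9.5 mm along -x from here, 10 mm thick; its roof, 52 to 57 mm above the bench (4 mm above a lying foot), reaches 11.5 mm along +x: the foot gets in only sideways
- driver: Bystander: screwdriver 150 mm long lying on the bench between holder and jig; origin on the bench under it
- jar: Bystander: white jar 44 mm in diameter, 50 mm high, between holder and jig; origin at the centre of its underside
Not all that is in view belongs to the job. Leave any pink or yellow look-alike of the part that bears rod_mid alone.

How it is judged:
By the outcome, as a careful person would: the job done as asked, in the order asked, and still so for the second after the job is handed in, with the robot touching nothing.
It also fails if it takes over 46 s, if anything falls off the work surface, if the arm or the gripper's body presses on something with over 40 N, if the wrist force passes 120 N, or if a joint passes its speed limit or range.

## Robot

A 6-joint arm with a two-finger parallel gripper is mounted at the origin on the work surface. World frame = base frame: x ahead of the robot, y to its left, z up, the work surface at z = 0. Lengths are in m, angles in rad, forces in N, time in s.
With the tool pointing down it reaches from about 0.35 to 0.875 m from the base axis. Payload 4.2 kg.
Tool frame: the origin (TCP) lies midway between the tips of the shut fingers; the grasp point (between the pads) lies 19 mm behind it; z points along the fingers, y is the line along which they close (so a half turn about z gives the same grasp; the last joint's range is limited). The gripper opens to 85 mm and grips with 20 to 120 N. Pads are 22 mm wide; open, the fingers measure 114 mm over their backs; the gripper's body (76 mm by 85 mm) begins 54 mm behind the grasp point. The pads swing forward as they close: fully open they stand 13 mm farther back than shut.
Start: joints at [-0.853, 0.385, 0.008, 0, -1.194, -0.259], TCP at [0.277, -0.56, 0.231] pointing down, gripper open.
Joint ranges: [-3.14, 3.14], [-1.21, 2.06], [-1.07, 1.41], [-3.16, 2.05], [-2.99, -0.16], [-3.1, 3.1]. Speed limits (rad/s): [2.79, 2.79, 3.14, 3.14, 3.14, 3.14].

## Interface

Orientations are given as a unit quaternion [x, y, z, w].
In Python, from plant import * gives the robot as it stands. The module is installed in compiled form; this text tells all that it offers.
- The arm moves only by the shell command python3 -m creep 'ROWS'. ROWS is JSON, a list of rows, each a list of 7 numbers: the shift along the tool's x, y, z in m, then the turn, a rotation vector about the tool's x, y, z in degrees, then the finger opening in m, from 0 to 0.0854. In form: [[tx, ty, tz, ax, ay, az, fingers], ...]. A call has 1 to 5 rows; each row shifts and turns the commanded pose from where the row before left it, along the tool's axes as they then stand; what a row does not reach is not made up. A row lasts 1/10 s, in which the tool goes at most 50 mm and 8.59 degrees, less where a joint would pass 70% of its speed; a pose out of reach is approached as far as the arm can. A call is refused whole if a number of a shift passes 0.05 or a number of a turn 8.59, either way. A call with a gripper value outside its range is refused whole. The fingers move at their own pace and stop on an object; the grip force is fixed at half the most. Time passes only in rows, so rows that do not move let the fingers close. It gives the time, the measured TCP pose, the force, the opening and the grip force at its end, in the units of the state.
- read_state(): the state, without advancing time (a new reading comes with each control period).
- read_camera(name): name is "scene" or "top" or "wrist"; returns (picture, depth): 384x512x3 uint8, red, green, blue; 384x512 float32, m along the optical axis (not along the pixel's ray), 0 where there is no reading.
- camera_info(name): a dict with "vertical_fov" (degrees; the focal length in pixels is half the picture's height over the tangent of half this angle, whatever the lens; pixels are square), "cx", "cy" (the principal point, pixels), "rvec" (rotation vector, rad) and "tvec" (3), from world to camera coordinates, as OpenCV has them; the wrist camera has in their place "mount" (4x4, takes a point from camera to tool coordinates, whose origin is the TCP and whose axes are the flange's). Camera axes: x right, y down, z forward; pixel columns grow to the right and rows downward; lengths in m; the calibration is good to about 2 mm. The wrist camera is an equidistant fisheye: a pixel r from the principal point sees the ray r / f radians off the axis. A picture is of the moment at which its call begins: read the wrist's pose just before it. camera_info takes no time and is no camera call.
- sign_off(): hands the job in; it is judged then, once.
The state is a dict: "time_s": time; "q": joint angles; "qd": joint speeds; "tau": joint torques, N m; "ee_pos": TCP position; "ee_rot": TCP orientation; "contact_force": force on the tool from outside, world axes, zero at the start; "wrist_torque": the same for the moment, N m; "grip_width": opening from 0.0 (shut) to 1.0 (fully open); "gripper_force": force on a finger pad.
Only numpy, scipy, OpenCV 4.12 (cv2) and the standard library are available. Lean on these libraries where they do the work, as an engineer would, in place of code of your own. Each camera call takes 0.05 s, during which the arm holds its last target. There are 200 camera calls.

## Working session

There is one attempt and no reset: what is moved stays moved. The work goes in short steps, Python scripts to look and compute and a shell command to move; the robot and the scene stay as the last step left them, time stands still between calls to the robot, and variables do not carry over. Pictures are saved under pics/ and viewed, at most 10 in all, crops included, and the job is handed in when it is done.

```bash
mkdir -p pics; ls; cat > h.py <<'E'
from plant import *
import numpy as np, cv2
from scipy.spatial.transform import Rotation as R
def intr(n):
    i=camera_info(n); f=192/np.tan(np.radians(i["vertical_fov"])/2); return i,f
def cloud(n,d,st=None):
    """world xyz for each pixel"""
    i,f=intr(n); v,u=np.mgrid[0:384,0:512].astype(float)
    x=u-i["cx"]; y=v-i["cy"]
    if "mount" in i:
        r=np.hypot(x,y)+1e-9; t=r/f
        P=np.stack([np.tan(t)*x/r*d,np.tan(t)*y/r*d,d],-1)
        M=np.array(i["mount"]); P=P@M[:3,:3].T+M[:3,3]
        return R.from_quat(st["ee_rot"]).apply(P.reshape(-1,3)).reshape(P.shape)+np.array(st["ee_pos"])
    P=np.stack([x/f*d,y/f*d,d],-1)-np.array(i["tvec"]).ravel()
    return P@cv2.Rodrigues(np.array(i["rvec"],float))[0]
def snap(n,fn):
    st=read_state(); im,d=read_camera(n); np.savez("last_%s.npz"%n,im=im,d=d,W=cloud(n,d,st))
    cv2.imwrite("pics/"+fn,im[:,:,::-1]); return im,d
E
python3 - <<'E'
from h import *
for n in("scene","top"): snap(n,n+"0.png")
a=cv2.imread("pics/scene0.png");b=cv2.imread("pics/top0.png")
s=read_state();print(s["time_s"],s["ee_pos"],s["ee_rot"],s["grip_width"])
for n in("scene","top","wrist"): print(camera_info(n))
E
```

```text
pics
0.1 [ 0.27656537 -0.55989919  0.23031749] [-2.27301255e-01  9.73823976e-01  9.60363934e-04 -2.86126058e-04] 0.999508980069968
{'vertical_fov': 53.89784356953476, 'cx': 252.06010317915636, 'cy': 193.2744280711267, 'rvec': array([ 1.6281108 ,  1.83659509, -0.84902093]), 'tvec': array([ 0.16815661, -0.25313342,  1.66484398])}
{'vertical_fov': 49.250913576181205, 'cx': 254.49262101083787, 'cy': 193.59104631184206, 'rvec': array([ 2.17554034, -2.18832565,  0.08674115]), 'tvec': array([-0.08457543,  0.49397881,  1.27790302])}
{'vertical_fov': 65.70646984690485, 'cx': 253.90152111827524, 'cy': 190.1263102746585, 'mount': array([[ 4.98829038e-04, -9.65712631e-01, -2.59612913e-01,
         6.65252981e-02],
       [ 9.99999610e-01,  2.92612749e-04,  8.32967099e-04,
         1.14465667e-03],
       [-7.28440801e-04, -2.59613228e-01,  9.65712401e-01,
        -1.42688736e-01],
       [ 0.00000000e+00,  0.00000000e+00,  0.00000000e+00,
         1.00000000e+00]])}
```

View pics/top0.png

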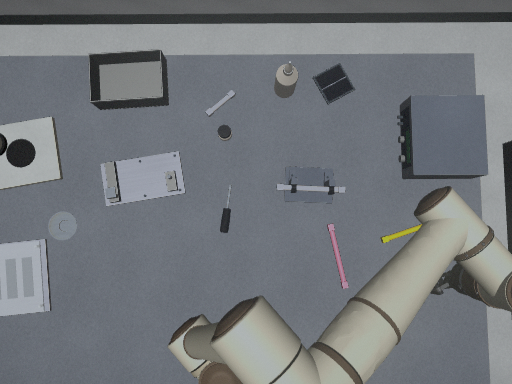

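View pics/scene0.png

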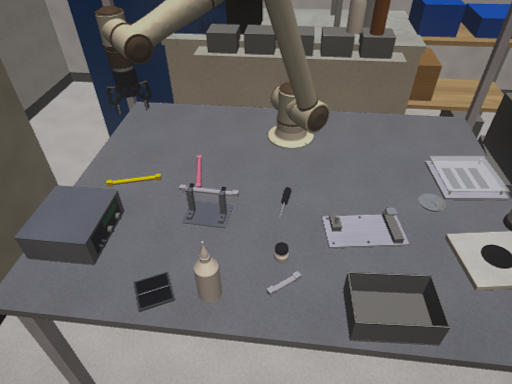

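Candidates: the grey rod in the holder clips (top 311,188), a short grey bar with eyes (220,103), a pink rod (338,255), a yellow rod (400,234). By the description it is the one in the clips. The jig is at (143,178), the driver at (226,210) and the jar at (224,131). A close crop and the measurements come next.

```bash
python3 - <<'E'
from h import *
a=cv2.imread("pics/top0.png")
s=cv2.imread("pics/scene0.png")
r=lambda im,y0,y1,x0,x1:cv2.resize(im[y0:y1,x0:x1],(400,300),interpolation=cv2.INTER_CUBIC)
o=np.vstack([np.hstack([r(a,155,215,271,351),r(a,145,211,97,185+0)]),np.hstack([r(s,175,235,170,250),r(s,190,256,322,410)])])
cv2.imwrite("pics/crop0.png",o)
W=np.load("last_top.npz")["W"]
np.set_printoptions(precision=3,suppress=True)
for n,(u,v) in dict(rodL=(281,187),rodM=(311,188),rodR=(341,190),plateN=(311,199),plateF=(311,172),jigc=(143,185),keeper=(110,180),post=(172,180),bench=(200,200),jar=(224,131),drv=(225,220)).items(): print(n,W[v,u])
E
```

```text
rodL [ 0.506 -0.165  0.101]
rodM [ 0.503 -0.252  0.099]
rodR [ 0.496 -0.34   0.096]
plateN [ 0.476 -0.264  0.007]
plateF [ 0.561 -0.265  0.009]
jigc [0.523 0.261 0.007]
keeper [0.537 0.356 0.032]
post [0.536 0.167 0.027]
bench [0.476 0.084 0.001]
jar [0.684 0.005 0.048]
drv [0.412 0.003 0.029]
```

View pics/crop0.png

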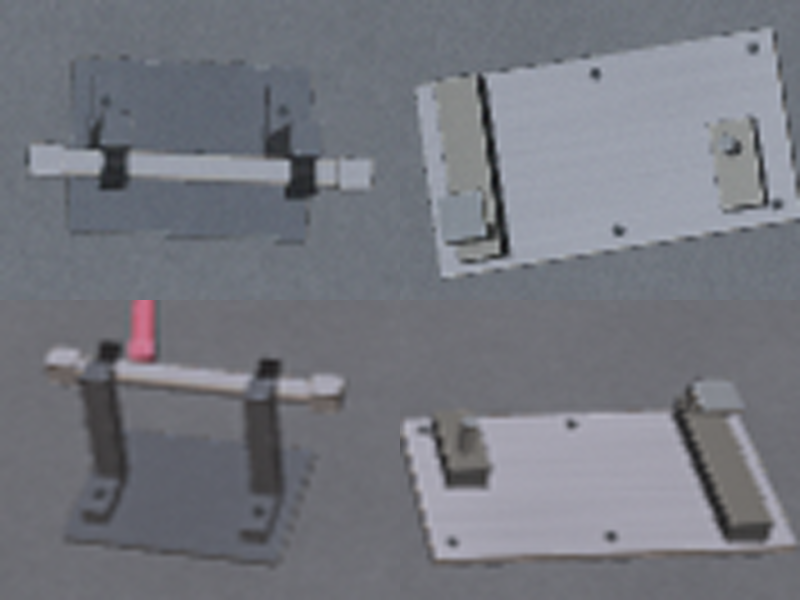

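The top crops show the rod (28..372 px in the crop) in the two black clips, with the uprights on the far side, so the mouths face the robot. The jig has its keeper at the left near corner and the post on the right, and its open side is away from the robot. Next I fit the coarse poses.

```bash
cat >> h.py <<'E'
def onplane(n,uv,z,st=None):
    """world xy of pixels at height z (ray-plane)"""
    i,f=intr(n); p=np.atleast_2d(np.array(uv,float))-[i["cx"],i["cy"]]
    if "mount" in i:
        r=np.linalg.norm(p,axis=1)+1e-9; t=r/f
        c=np.c_[np.sin(t)*p[:,0]/r,np.sin(t)*p[:,1]/r,np.cos(t)]
        M=np.array(i["mount"]); T=R.from_quat(st["ee_rot"])
        dr=T.apply(c@M[:3,:3].T); o=T.apply(M[:3,3])+np.array(st["ee_pos"])
    else:
        Rm=cv2.Rodrigues(np.array(i["rvec"],float))[0]; dr=np.c_[p/f,np.ones(len(p))]@Rm; o=-Rm.T@np.array(i["tvec"]).ravel()
    return (o+dr*((z-o[2])/dr[:,2])[:,None])[:,:2]
def rect(xy):
    c,(w,h),a=cv2.minAreaRect((np.array(xy)*1000).astype(np.float32))
    if w>h: w,h=h,w; a+=90   # a+90-> direction of long side
    return np.array(c)/1000,(w,h),(a+90)%180
E
python3 - <<'E'
from h import *
L=np.load("last_top.npz");im,W=L["im"].astype(int),L["W"]
np.set_printoptions(precision=4,suppress=True)
mask=(im.min(2)>150)
def comp(m,u,v):
    n,l=cv2.connectedComponents(m.astype(np.uint8)); 
    vv,uu=np.nonzero(l==l[v,u]); return np.c_[uu,vv]
for thr in(120,140,160):
    m=im.min(2)>thr
    p=comp(m,143,185); print("jig",thr,len(p),rect(onplane("top",p,0.010)))
    p=np.vstack([comp(m,u,v) for u,v in((311,188),(282,187),(341,190)) ]); print("rod",len(p),rect(onplane("top",p,0.095)))
print(im[188,311],im[185,143],im[200,200])
E
```

```text
jig 120 3221 (array([0.5453, 0.2641]), (135.66476440429688, 249.7618408203125), 99.06964015960693)
rod 300 (array([ 0.503 , -0.2523]), (17.582592010498047, 198.8484344482422), 87.61168670654297)
jig 140 2722 (array([0.5452, 0.2635]), (133.3140106201172, 247.91854858398438), 99.18099975585938)
rod 244 (array([ 0.503 , -0.2509]), (15.353813171386719, 196.19810485839844), 86.8830795288086)
jig 160 184665 (array([ 0.522 , -0.0916]), (1201.6148681640625, 1654.202880859375), 89.69001770019531)
rod 553995 (array([ 0.5135, -0.0913]), (1123.21240234375, 1546.2698974609375), 89.69001770019531)
[152 158 169] [155 160 172] [107 112 120]
```

```bash
python3 -m creep '[[-0.034,0.0176,0,0,0,0,0.085],[-0.034,0.0176,0,0,0,0,0.085],[-0.034,0.0176,0,0,0,0,0.085],[-0.034,0.0176,0,0,0,0,0.085],[-0.034,0.0176,0,0,0,0,0.085]]'
python3 -m creep '[[-0.034,0.0176,0,0,0,0,0.085],[-0.034,0.0176,0,0,0,0,0.085],[-0.034,0.0176,0,0,0,0,0.085],[-0.034,0.0176,0,0,0,0,0.085],[-0.034,0.0176,0,0,0,0,0.085]]'
python3 -m creep '[[0,0,0,0,0,-7.6,0.085],[0,0,0,0,0,-7.6,0.085],[0,0,0,0,0,-7.6,0.085],[0,0,0,0,0,-7.6,0.085]]'
python3 -m creep '[[0,0,0,0,0,-7.6,0.085],[0,0,0,0,0,-7.6,0.085],[0,0,0,0,0,-7.6,0.085],[0,0,0,0,0,-7.6,0.085],[0,0,0,0,0,0,0.085]]'
cat >> h.py <<'E'
def togo(x,y,z,ang):
    """tool-frame shift (m) and tool-z turn (deg) to bring the TCP to x,y,z with tool y at world angle ang"""
    s=read_state(); T=R.from_quat(s["ee_rot"]); d=T.inv().apply(np.array([x,y,z])-s["ee_pos"])
    ty=T.apply([0,1,0]); a=np.degrees(np.arctan2(ty[1],ty[0]))
    print("t=%.2f pos"%s["time_s"],np.round(s["ee_pos"],4),"yang %.2f"%a,"z",np.round(T.apply([0,0,1]),4),"F",np.round(s["contact_force"],1),"w %.4f"%s["grip_width"],"| shift",np.round(d,4),"turn %.2f"%-((ang-a+180)%360-180))
E
python3 - <<'E'
from h import *
togo(0.503,-0.252,0.2303,177.3)
snap("wrist","w1.png")
E
```

```text
time_s: 0.6
ee_pos: [0.3907, -0.4047, 0.2309]
ee_rot: [-0.227, 0.974, 0.0, -0.0]
contact_force: [0.4, 0.4, 0.5]
grip_width: 0.999
gripper_force: 0.0
time_s: 1.1
ee_pos: [0.5042, -0.2504, 0.231]
ee_rot: [-0.227, 0.974, 0.0, -0.0]
contact_force: [0.9, 0.2, 0.3]
grip_width: 0.996
gripper_force: 0.0
time_s: 1.5
ee_pos: [0.5035, -0.2516, 0.2307]
ee_rot: [-0.477, 0.879, 0.0, -0.0]
contact_force: [-0.1, -0.6, 0.4]
grip_width: 1.002
gripper_force: 0.0
time_s: 2.0
ee_pos: [0.5034, -0.2518, 0.2308]
ee_rot: [-0.689, 0.725, 0.0, -0.0]
contact_force: [0.6, 0.2, 0.6]
grip_width: 0.989
gripper_force: 0.0
t=2.00 pos [ 0.5034 -0.2518  0.2308] yang 177.07 z [-1.e-03  4.e-04 -1.e+00] F [0.6 0.2 0.6] w 0.9894 | shift [0.0002 0.0004 0.0005] turn -0.23
```

View pics/w1.png

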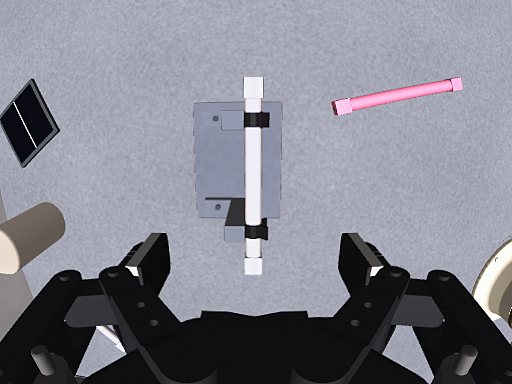

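Wrist view: the rod lies vertically at u≈253, with feet at (254,87) and (253,265) and the clips at rows 120 and 232. The base extends left (+x), so the mouths do face the robot.

```bash
python3 - <<'E'
from h import *
s=read_state();im=np.load("last_wrist.npz")["im"].astype(int)
np.set_printoptions(precision=4,suppress=True)
print(im[180,[236,240,244,247,250,253,257,260,263,266]].tolist())
for thr in(195,210,220):
    m=(im.min(2)>thr); m[:,:225]=0;m[:,285:]=0;m[:60]=0;m[290:]=0
    v,u=np.nonzero(m);print(thr,len(u))
    for z in(0.090,0.099):
        print(rect(onplane("wrist",np.c_[u,v],z,s)))
# end edges / side edges
print([ (r,im[r,253].min()) for r in list(range(72,84))+list(range(268,282))])
# base plate: clip centres
dk=(im.max(2)<60);dk[:,:238]=0;dk[:,272:]=0
for a,b in((108,132),(220,242)):
    v,u=np.nonzero(dk[a:b]);print(u.min(),u.max(),v.min()+a,v.max()+a,onplane("wrist",[[253,(v.min()+v.max())/2+a]],0.1,s))
E
```

```text
[[139, 144, 166], [138, 142, 164], [100, 106, 128], [240, 238, 243], [239, 238, 248], [239, 239, 248], [239, 239, 249], [210, 195, 192], [141, 147, 168], [140, 145, 165]]
195 2545
(array([ 0.5036, -0.2475]), (18.553070068359375, 205.5278778076172), 87.01810455322266)
(array([ 0.5035, -0.2497]), (17.96422576904297, 199.0048065185547), 87.01810455322266)
210 2478
(array([ 0.503 , -0.2475]), (17.588804244995117, 205.5143585205078), 86.91996002197266)
(array([ 0.5028, -0.2497]), (17.030561447143555, 198.99169921875), 86.92005920410156)
220 2434
(array([ 0.5028, -0.2475]), (17.572267532348633, 205.50155639648438), 86.81846618652344)
(array([ 0.5027, -0.2497]), (17.01453971862793, 198.97933959960938), 86.81846618652344)
[(72, np.int64(167)), (73, np.int64(166)), (74, np.int64(170)), (75, np.int64(165)), (76, np.int64(163)), (77, np.int64(231)), (78, np.int64(243)), (79, np.int64(239)), (80, np.int64(239)), (81, np.int64(238)), (82, np.int64(239)), (83, np.int64(238)), (268, np.int64(238)), (269, np.int64(238)), (270, np.int64(238)), (271, np.int64(238)), (272, np.int64(239)), (273, np.int64(244)), (274, np.int64(218)), (275, np.int64(167)), (276, np.int64(164)), (277, np.int64(162)), (278, np.int64(161)), (279, np.int64(165)), (280, np.int64(164)), (281, np.int64(170))]
244 268 111 127 [[ 0.4996 -0.3101]]
238 267 220 239 [[ 0.5053 -0.2026]]
```

```bash
python3 -m creep '[[-0.002,0,0.04,0,0,0,0.085],[0,0,0.04,0,0,0,0.085],[0,0,0.04,0,0,0,0.05],[0,0,0.04,0,0,0,0.05],[0,0,0,0,0,0,0.05]]'
python3 -c "
from h import *
togo(0.5032,-0.2497,0.070,177)"
```

```text
time_s: 2.55
ee_pos: [0.4994, -0.2488, 0.0659]
ee_rot: [-0.688, 0.726, 0.006, -0.003]
contact_force: [-1.1, 0.5, -0.3]
grip_width: 0.581
gripper_force: 0.0
t=2.55 pos [ 0.4994 -0.2488  0.0659] yang 176.88 z [-0.0124  0.0035 -0.9999] F [-1.1  0.5 -0.3] w 0.5807 | shift [ 0.0007 -0.0038 -0.0041] turn -0.12
```

```bash
python3 -m creep '[[0,0,0,0,0,0,0.05],[0,0,0,0,0,0,0.05]]'
python3 -c "
from h import *
togo(0.5032,-0.2497,0.070,177)"
```

```text
time_s: 2.75
ee_pos: [0.5056, -0.2505, 0.0737]
ee_rot: [-0.689, 0.725, -0.002, 0.001]
contact_force: [0.2, -0.5, 0.3]
grip_width: 0.587
gripper_force: 0.0
t=2.75 pos [ 0.5056 -0.2505  0.0737] yang 177.08 z [ 0.0042 -0.0014 -1.    ] F [ 0.2 -0.5  0.3] w 0.5871 | shift [-0.0007  0.0025  0.0037] turn 0.08
```

```bash
python3 -m creep '[[0,0,0,0,0,0,0.03],[0,0,0,0,0,0,0.03],[0,0,0,0,0,0,0.03]]'
python3 -c "
from h import *
togo(0.5032,-0.2497,0.070,177)"
python3 -m creep '[[0,0,0,0,0,0,0.0],[0,0,0,0,0,0,0],[0,0,0,0,0,0,0],[0,0,0,0,0,0,0],[0,0,0,0,0,0,0]]'
python3 -c "
from h import *
togo(0.5032,-0.2497,0.070,177)"
```

```text
time_s: 3.05
ee_pos: [0.5043, -0.2501, 0.0725]
ee_rot: [-0.689, 0.725, -0.001, 0.001]
contact_force: [-0.5, 0.8, -0.3]
grip_width: 0.348
gripper_force: 0.0
t=3.05 pos [ 0.5043 -0.2501  0.0725] yang 177.08 z [ 2.1e-03 -4.0e-04 -1.0e+00] F [-0.5  0.8 -0.3] w 0.3483 | shift [-0.0003  0.0011  0.0025] turn 0.08
time_s: 3.55
ee_pos: [0.5041, -0.25, 0.0717]
ee_rot: [-0.689, 0.725, -0.0, 0.0]
contact_force: [-0.9, 1.2, 3.7]
grip_width: 0.167
gripper_force: 58.4
t=3.55 pos [ 0.5041 -0.25    0.0717] yang 177.10 z [ 6.e-04 -3.e-04 -1.e+00] F [-0.9  1.2  3.7] w 0.1671 | shift [-0.0003  0.0009  0.0017] turn 0.10
```

```bash
python3 -m creep '[[0,0.006,0,0,0,0,0],[0,0.006,0,0,0,0,0],[0,0.006,0,0,0,0,0],[0,0.006,0,0,0,0,0],[0,0.008,0,0,0,0,0]]'
python3 -m creep '[[0,0.010,0,0,0,0,0],[0,0.010,0,0,0,0,0],[0,0,0,0,0,0,0],[0,0,0,0,0,0,0]]'
python3 -c "
from h import *
togo(0.5032,-0.2497,0.070,177)
snap('wrist','w2.png')"
```

```text
time_s: 4.05
ee_pos: [0.4703, -0.2481, 0.0704]
ee_rot: [-0.689, 0.725, 0.001, -0.001]
contact_force: [-0.3, -0.5, 0.1]
grip_width: 0.163
gripper_force: 58.7
time_s: 4.45
ee_pos: [0.4518, -0.2475, 0.0716]
ee_rot: [-0.689, 0.725, -0.0, 0.0]
contact_force: [-0.2, -0.5, -0.6]
grip_width: 0.164
gripper_force: 58.7
t=4.45 pos [ 0.4518 -0.2475  0.0716] yang 177.09 z [ 5.e-04 -3.e-04 -1.e+00] F [-0.2 -0.5 -0.6] w 0.1636 | shift [-0.0004 -0.0515  0.0016] turn 0.09
```

View pics/w2.png

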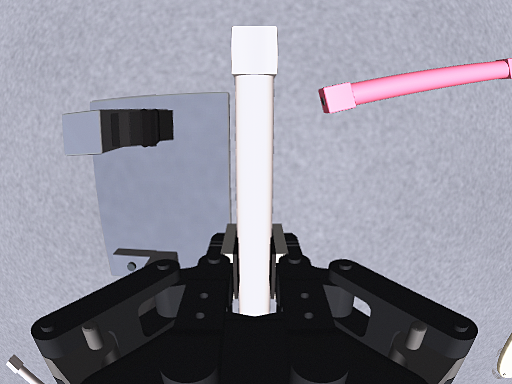

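The rod is out of the clips and held between the pads. The visible (−y) foot spans (232–277, 26–75). Next I measure how the rod sits in the hand.

```bash
python3 - <<'E'
from h import *
np.set_printoptions(precision=4,suppress=True)
s=read_state();L=np.load("last_wrist.npz");im,W=L["im"].astype(int),L["W"]
m=im.min(2)>190; m[:,:220]=0;m[:,290:]=0;m[80:]=0
T=R.from_quat(s["ee_rot"])
P=T.inv().apply(W[m]-s["ee_pos"]); print("foot tool", len(P),np.percentile(P,[2,10,50,90,98],axis=0))
top=P[np.abs(P[:,2]-np.median(P[:,2]))<0.003]; A=np.c_[top[:,:2],np.ones(len(top))]; print("plane dz/dx,dz/dy",np.linalg.lstsq(A,top[:,2],rcond=None)[0])
for r in range(80,240,20):
    c=W[r,252:257].mean(0); print(r,T.inv().apply(c-s["ee_pos"]))
# far edge and near edge of foot top via ray-plane at measured z
zf=np.median(W[m][:,2]); print("ztop",zf)
e=[[254.5,r] for r in (25.5,75)]
print(im[20:30,254].min(1), T.inv().apply(np.c_[onplane("wrist",e,zf,s),[zf,zf]]-s["ee_pos"]))
E
```

```text
foot tool 2382 [[ 0.0784 -0.0065 -0.0282]
 [ 0.0807 -0.005  -0.0276]
 [ 0.0889  0.0019 -0.0267]
 [ 0.0976  0.0089 -0.0256]
 [ 0.0995  0.0104 -0.0234]]
plane dz/dx,dz/dy [-0.0212 -0.0036 -0.0248]
80 [ 0.0776  0.0019 -0.0254]
100 [ 0.0697  0.0019 -0.0256]
120 [ 0.0618  0.0019 -0.0261]
140 [ 0.054   0.002  -0.0261]
160 [ 0.0459  0.002  -0.0256]
180 [ 0.0377  0.002  -0.0256]
200 [ 0.0295  0.002  -0.0262]
220 [ 0.0208  0.002  -0.0264]
ztop 0.09829377740956186
[173 174 172 171 164 154 255 245 244 244] [[ 0.0997  0.0017 -0.0267]
 [ 0.0795  0.0017 -0.0267]]
```

```bash
python3 -m creep '[[0,0,-0.03,0,0,0,0],[0,0,-0.04,0,0,0,0],[-0.02,-0.003,-0.03,0,0,0,0],[-0.04,-0.005,0,0,0,0,0],[-0.045,-0.006,0,0,0,0,0]]'
python3 -m creep '[[-0.045,-0.006,0,0,0,0,0],[-0.045,-0.006,0,0,0,0,0],[-0.045,-0.006,0,0,0,0,0],[-0.045,-0.006,0,0,0,0,0],[-0.045,-0.006,0,0,0,0,0]]'
python3 -m creep '[[-0.045,-0.006,0,0,0,0,0],[-0.045,-0.006,0,0,0,0,0],[-0.04,-0.005,0,0,0,3,0],[-0.03,-0.004,0,0,0,3,0],[-0.02,-0.003,0,0,0,1,0]]'
python3 -m creep '[[0,0,0,0,0,0,0],[0,0,0,0,0,0,0],[0,0,0,0,0,0,0],[0,0,0,0,0,0,0]]'
python3 -c "
from h import *
togo(0.5454,0.2642,0.12,170.1)
snap('wrist','w3.png')"
```

```text
time_s: 5.0
ee_pos: [0.4723, -0.1426, 0.1727]
ee_rot: [-0.688, 0.726, -0.001, 0.001]
contact_force: [1.0, -0.2, -1.7]
grip_width: 0.165
gripper_force: 58.8
time_s: 5.5
ee_pos: [0.513, 0.0822, 0.1716]
ee_rot: [-0.689, 0.725, -0.0, 0.0]
contact_force: [0.7, -0.2, -1.0]
grip_width: 0.163
gripper_force: 58.8
time_s: 6.0
ee_pos: [0.5497, 0.2605, 0.171]
ee_rot: [-0.644, 0.765, -0.0, 0.0]
contact_force: [-0.3, -0.3, -0.4]
grip_width: 0.166
gripper_force: 58.8
time_s: 6.4
ee_pos: [0.5492, 0.2568, 0.1715]
ee_rot: [-0.643, 0.766, 0.0, -0.0]
contact_force: [0.2, -0.1, -1.5]
grip_width: 0.166
gripper_force: 58.8
t=6.40 pos [0.5492 0.2568 0.1715] yang 170.04 z [-1.e-04 -1.e-04 -1.e+00] F [ 0.2 -0.1 -1.5] w 0.1662 | shift [-0.0066  0.005   0.0515] turn -0.06
```

View pics/w3.png

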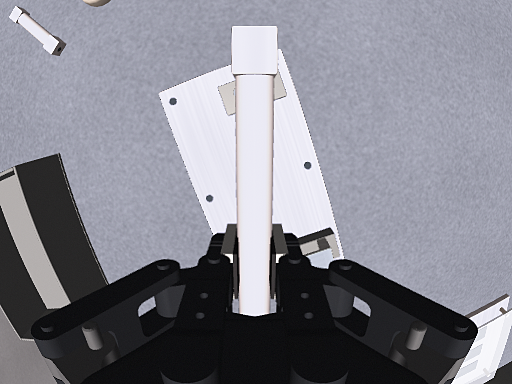

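The view shows the jig plate under the held rod: plate corners at (160,93) and (281,50), post block at (220–286, 72–113). The rod's foot hides the post.

```bash
python3 - <<'E'
from h import *
np.set_printoptions(precision=4,suppress=True)
s=read_state();im=np.load("last_wrist.npz")["im"].astype(int)
J=np.array([0.5157,0.2593]);a=np.radians(9.1);X=np.array([np.cos(a),np.sin(a)]);Y=np.array([-X[1],X[0]])
g=im.min(2)>190
def right_edge(r):  # plate right edge on row r
    c=np.nonzero(g[r,285:345])[0]; return 285+c.max()+0.5
E=np.array([[right_edge(r),r] for r in range(80,215,5)]); 
def rob(p):
    v=cv2.fitLine(p.astype(np.float32),cv2.DIST_HUBER,0,.0005,.0005).ravel(); return v
w=onplane("wrist",E,0.010,s); v=rob(w); print("right edge dir",np.degrees(np.arctan2(v[1],v[0]))%180,"x in jig",((w-J)@X)[::4])
T=[]
for c in range(168,228,4):
    r=np.nonzero(g[50:110,c])[0]; T.append([c,50+r.min()-0.5])
w=onplane("wrist",np.array(T),0.010,s); v=rob(w); print("end edge dir",np.degrees(np.arctan2(v[1],v[0]))%180,"y in jig",((w-J)@Y))
Lf=[]
for r in range(105,190,5):
    c=np.nonzero(g[r,150:230])[0]; Lf.append([150+c.min()-0.5,r])
w=onplane("wrist",np.array(Lf),0.010,s); v=rob(w); print("left edge dir",np.degrees(np.arctan2(v[1],v[0]))%180,"x in jig",((w-J)@X)[::4])
E
```

```text
right edge dir 99.13316 x in jig [-0.0369 -0.0371 -0.0375 -0.0372 -0.0372 -0.0374 -0.0378]
end edge dir 9.622687 y in jig [-0.1233 -0.1236 -0.1229 -0.1233 -0.1236 -0.123  -0.1234 -0.1239 -0.1233
 -0.1238 -0.1232 -0.1237 -0.1242 -0.1238 -0.1233]
left edge dir 99.47166 x in jig [0.0977 0.097  0.0964 0.0971 0.0969]
```

```bash
python3 -m creep '[[-0.004,0.0035,0.02,0,0,0,0],[-0.0043,0.0032,0.03,0,0,0,0],[0,0,0.03,0,0,0,0],[0,0,0.02,0,0,0,0],[0,0,0,0,0,0,0]]'
python3 -m creep '[[0,0,0,0,0,0,0],[0,0,0,0,0,0,0],[0,0,0,0,0,0,0],[0,0,0,0,0,0,0]]'
python3 -c "
from h import *
togo(0.5440,0.2661,0.0212,170.1)
snap('wrist','w4.png')"
```

```text
time_s: 6.95
ee_pos: [0.5423, 0.2651, 0.0684]
ee_rot: [-0.643, 0.766, 0.0, -0.003]
contact_force: [0.7, -0.2, -1.6]
grip_width: 0.167
gripper_force: 58.8
time_s: 7.35
ee_pos: [0.5446, 0.2674, 0.0725]
ee_rot: [-0.643, 0.766, -0.0, 0.001]
contact_force: [0.2, -0.3, -0.9]
grip_width: 0.165
gripper_force: 58.8
t=7.35 pos [0.5446 0.2674 0.0725] yang 170.09 z [ 0.0017  0.0014 -1.    ] F [ 0.2 -0.3 -0.9] w 0.1654 | shift [0.0014 0.0004 0.0513] turn -0.01
```

View pics/w4.png

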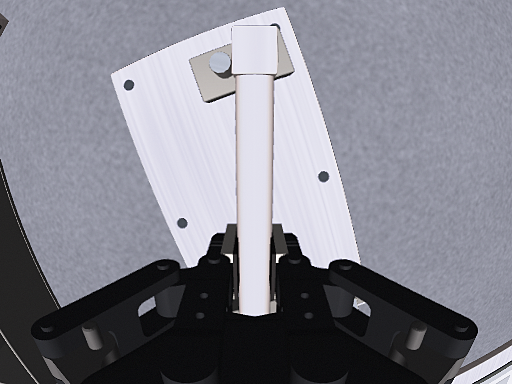

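The post top shows at about (220,62), just left of the held foot (232–277, 26–75). Next I compute its place relative to the rod.

```bash
python3 - <<'E'
from h import *
np.set_printoptions(precision=4,suppress=True)
s=read_state();im=np.load("last_wrist.npz")["im"]
a=cv2.resize(im[20:120,180:300],(720,600),interpolation=cv2.INTER_CUBIC);cv2.imwrite("pics/c4.png",a[:,:,::-1])
T=R.from_quat(s["ee_rot"])
for uv,z in(((220,62),.058),((208,62),.058),((232,62),.058),((232.5,50),.0992),((277,50),.0992)):
    p=onplane("wrist",[uv],z,s)[0]; print(uv,T.inv().apply(np.r_[p,z]-s["ee_pos"]))
E
```

```text
(220, 62) [ 0.092  -0.0161  0.0142]
(208, 62) [ 0.0923 -0.0225  0.0142]
(232, 62) [ 0.0919 -0.0098  0.0142]
(232.5, 50) [ 0.0897 -0.0067 -0.027 ]
(277, 50) [ 0.0897  0.0104 -0.027 ]
```

View pics/c4.png

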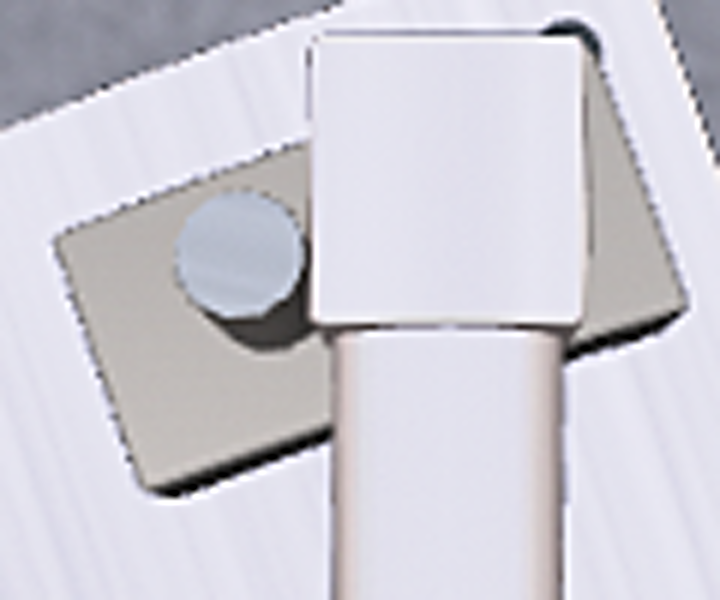

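```bash
python3 -m creep '[[0.0012,0,0.012,0,0,0,0],[0.0012,0,0.015,0,0,0,0],[0,0,0.012,0,0,0,0],[0,0,0.006,0,0,0,0],[0,0,0,0,0,0,0]]'
python3 -m creep '[[0,0,0,0,0,0,0],[0,0,0,0,0,0,0],[0,0,0,0,0,0,0],[0,0,0,0,0,0,0]]'
python3 - <<'E'
from h import *
togo(0.5440,0.2661,0.0212,170.1)
s=read_state();im,d=snap('wrist','w5.png')
a=cv2.resize(im[0:120,160:304],(720,600),interpolation=cv2.INTER_CUBIC);cv2.imwrite("pics/c5.png",a[:,:,::-1])
E
```

```text
time_s: 7.9
ee_pos: [0.5431, 0.2641, 0.0249]
ee_rot: [-0.643, 0.766, -0.0, -0.001]
contact_force: [-0.3, -0.2, -0.5]
grip_width: 0.163
gripper_force: 58.8
time_s: 8.3
ee_pos: [0.5439, 0.2648, 0.0268]
ee_rot: [-0.643, 0.766, 0.0, 0.0]
contact_force: [0.2, 0.4, -0.2]
grip_width: 0.162
gripper_force: 58.8
t=8.30 pos [0.5439 0.2648 0.0268] yang 170.08 z [ 7.e-04  6.e-04 -1.e+00] F [ 0.2  0.4 -0.2] w 0.1616 | shift [-0.0012  0.0002  0.0056] turn -0.02
```

View pics/c5.png

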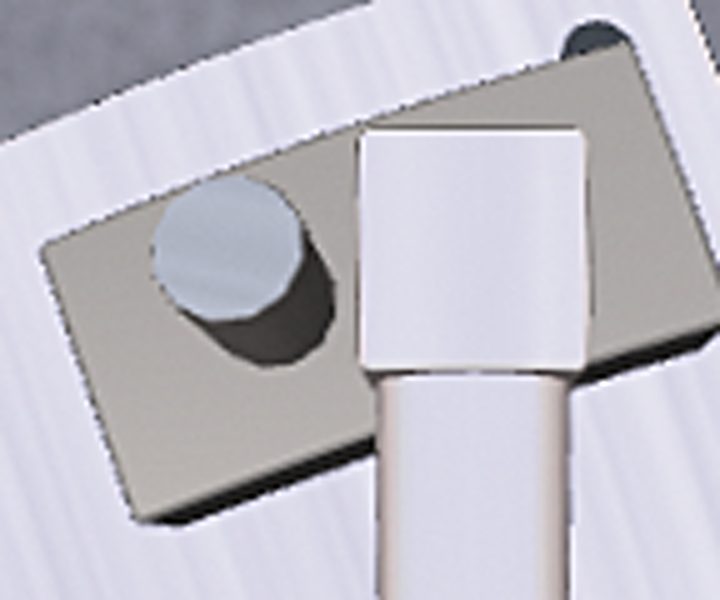

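The foot spans crop (360–583, 128–370) and the post top is centred at (228,248). The foot is about 3.9 mm short of touching the post and lengthwise within about 1 mm. Next I lower until it touches the blocks.

```bash
python3 -m creep '[[-0.0008,0,0.002,0,0,0,0],[0,0,0.002,0,0,0,0],[0,0,0.001,0,0,0,0],[0,0,0,0,0,0,0],[0,0,0,0,0,0,0]]'
python3 -m creep '[[0,0,0.001,0,0,0,0],[0,0,0,0,0,0,0],[0,0,0,0,0,0,0]]'
python3 -c "
from h import *
s=read_state();print(s['contact_force'],s['wrist_torque']);togo(0.5440,0.2661,0.0212,170.1)"
```

```text
time_s: 8.85
ee_pos: [0.5438, 0.2654, 0.0213]
ee_rot: [-0.643, 0.766, 0.0, -0.0]
contact_force: [0.1, -0.7, 0.1]
grip_width: 0.166
gripper_force: 59.0
time_s: 9.15
ee_pos: [0.5438, 0.2655, 0.0212]
ee_rot: [-0.643, 0.765, -0.0, 0.0]
contact_force: [-3.1, -0.9, 5.3]
grip_width: 0.162
gripper_force: 59.5
[-3.05556825 -0.85799996  5.27776937] [-0.17106678  0.66737775  0.0474646 ]
t=9.15 pos [0.5438 0.2655 0.0212] yang 170.10 z [ 2.e-04 -0.e+00 -1.e+00] F [-3.1 -0.9  5.3] w 0.1622 | shift [-0.0007 -0.0001  0.    ] turn 0.00
```

```bash
python3 -m creep '[[0,-0.0015,-0.0003,0,0,0,0],[0,-0.0015,0,0,0,0,0],[0,-0.0008,0,0,0,0,0],[0,0,0,0,0,0,0],[0,0,0,0,0,0,0]]'
python3 - <<'E'
from h import *
s=read_state();print(s['contact_force'],s['wrist_torque']);togo(0.5440,0.2661,0.0212,170.1)
im,d=snap('wrist','w6.png')
a=cv2.resize(im[0:120,160:304],(720,600),interpolation=cv2.INTER_CUBIC);cv2.imwrite("pics/c6.png",a[:,:,::-1])
E
```

```text
time_s: 9.65
ee_pos: [0.5475, 0.265, 0.0212]
ee_rot: [-0.643, 0.766, 0.0, 0.0]
contact_force: [-4.2, 0.4, 5.8]
grip_width: 0.163
gripper_force: 59.6
[-4.18141568  0.40287085  5.76422406] [ 0.11433258  0.99096824 -0.01532603]
t=9.65 pos [0.5475 0.265  0.0212] yang 170.09 z [-0.e+00  2.e-04 -1.e+00] F [-4.2  0.4  5.8] w 0.1633 | shift [-0.0005  0.0037  0.    ] turn -0.01
```

View pics/c6.png

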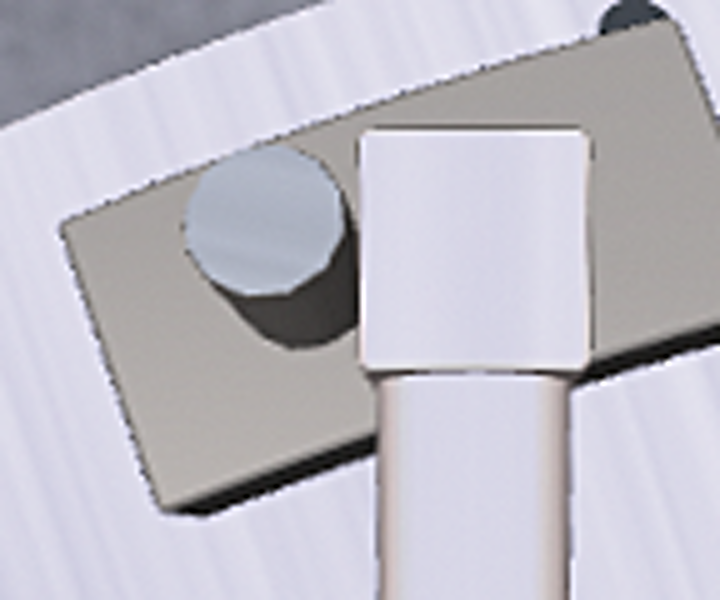

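The foot (359–590) is practically touching the post, and the post is lined up lengthwise with the foot centre to within about 0.7 mm. I nudge it into contact and start the swing.

```bash
python3 -m creep '[[0.0003,-0.0005,0,0,0,0,0],[0,0,0,0,0,0,0],[0,0,0,0,0,0,0]]'
python3 -c "
from h import *
s=read_state();print(s['contact_force'],s['wrist_torque'])"
python3 -m creep '[[0.0006,0.0031,0,0,0,-2,0],[0.0006,0.0031,0,0,0,-2,0],[0.0006,0.0031,0,0,0,-2,0],[0.0006,0.0031,0,0,0,-2,0],[0,0,0,0,0,0,0]]'
python3 -m creep '[[0,0,0,0,0,0,0]]'
python3 -c "
from h import *
s=read_state();print(s['contact_force'],s['wrist_torque']);togo(0.5165,0.2607,0.0212,189.2)"
```

```text
time_s: 10.0
ee_pos: [0.5477, 0.265, 0.0212]
ee_rot: [-0.643, 0.766, 0.0, 0.0]
contact_force: [-5.1, 1.6, 6.0]
grip_width: 0.165
gripper_force: 59.6
[-5.11572022  1.61380606  5.97616503] [ 0.46579053  1.35712149 -0.06545862]
time_s: 10.5
ee_pos: [0.5359, 0.2646, 0.0212]
ee_rot: [-0.695, 0.719, 0.0, 0.001]
contact_force: [-3.2, 3.4, 3.9]
grip_width: 0.166
gripper_force: 59.6
time_s: 10.6
ee_pos: [0.5359, 0.2646, 0.0212]
ee_rot: [-0.695, 0.719, 0.0, 0.001]
contact_force: [-3.5, 4.7, 5.2]
grip_width: 0.167
gripper_force: 59.7
[-3.54628924  4.74003808  5.18306222] [ 1.06479008  1.10236456 -0.18597783]
t=10.60 pos [0.5359 0.2646 0.0212] yang 178.05 z [ 0.0013  0.0017 -1.    ] F [-3.5  4.7  5.2] w 0.1668 | shift [ 0.0046  0.0192 -0.    ] turn -11.15
```

```bash
python3 -m creep '[[0.0006,0.0031,-0.0002,0,0,-2,0],[0.0006,0.0031,0,0,0,-2,0],[0.0006,0.0031,0,0,0,-2,0],[0.0006,0.0031,0,0,0,-2,0],[0,0,0,0,0,0,0]]'
python3 -c "
from h import *
s=read_state();print(s['contact_force'],s['wrist_torque']);togo(0.5165,0.2607,0.0212,189.2)
snap('top','top7.png'); im=cv2.imread('pics/top7.png');
s=read_state();wi,d=snap('wrist','w7.png');w=wi[:,:,::-1]
cv2.imwrite('pics/c7.png',np.hstack([cv2.resize(im[145:211,97:185],(400,300),interpolation=cv2.INTER_CUBIC),cv2.resize(w[0:120,160:320],(400,300),interpolation=cv2.INTER_CUBIC)]))"
```

```text
time_s: 11.1
ee_pos: [0.5234, 0.2613, 0.0212]
ee_rot: [0.743, -0.669, -0.0, -0.001]
contact_force: [-3.1, 2.4, 5.1]
grip_width: 0.167
gripper_force: 59.7
[-3.14007815  2.40405293  5.09840696] [ 0.6772823   0.89724697 -0.22983577]
t=11.10 pos [0.5234 0.2613 0.0212] yang -173.95 z [ 8.e-04  9.e-04 -1.e+00] F [-3.1  2.4  5.1] w 0.1671 | shift [-0.0001  0.0069  0.    ] turn -3.15
```

View pics/c7.png

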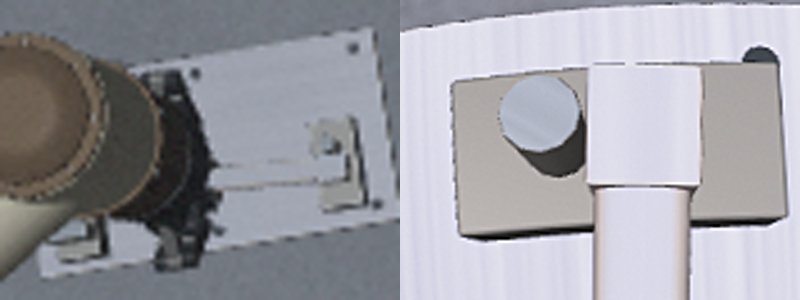

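The foot lies beside the post on its block, turned nearly into line, and the top view shows the keeper end out of sight under the arm. Next I compute the lengthwise centring on the post block.

```bash
python3 - <<'E'
from h import *
np.set_printoptions(precision=4,suppress=True)
s=read_state();T=R.from_quat(s["ee_rot"]);im=np.load("last_wrist.npz")["im"].astype(int)
f=lambda U,V,z:T.inv().apply(np.r_[onplane("wrist",[(160+U/2.5,V/2.5)],z,s)[0],z]-s["ee_pos"])
for n,a in dict(footfar=(645,65.5,.048),footnear=(645,186.5,.048),footL=(587,120,.048),footR=(701,120,.048),blkfarL=(455,82,.03),blkfarR=(775,64.5,.03),blknearL=(460,234,.03),blknearR=(785,216,.03),post=(540,113,.058)).items(): print(n,f(*a))
g=im.min(2);print(im[20:32,260].min(1),im[20:42,345].min(1), im[78:98,345].min(1))
E
```

```text
footfar [ 0.1067  0.072  -0.0269]
footnear [ 0.0845  0.0712 -0.0269]
footL [ 0.0946  0.0598 -0.0269]
footR [ 0.0987  0.0838 -0.0269]
blkfarL [ 0.1034  0.0418 -0.0089]
blkfarR [ 0.1216  0.1192 -0.0089]
blknearL [ 0.0744  0.0425 -0.0089]
blknearR [ 0.087   0.1206 -0.0089]
post [ 0.092   0.0467 -0.0369]
[221 222 224 224 232 134 232 217 216 215 216 216] [132 132 131 130 130 134 133 137 136 136 132 131 135 137 136 137 136 137
 138 140 142 139] [136 139 139 141 140 140 136 137 137 139 142 142 143 142 142 140 138 139
 137 136]
```

```bash
python3 - <<'E'
from h import *
np.set_printoptions(precision=4,suppress=True)
s=read_state();T=R.from_quat(s["ee_rot"])
f=lambda U,V,z:T.inv().apply(np.r_[onplane("wrist",[(160+(U-400)/2.5,V/2.5)],z,s)[0],z]-s["ee_pos"])
for n,a in dict(footfar=(645,65.5,.048),footnear=(645,186.5,.048),footL=(587,120,.048),footR=(701,120,.048),blkfarL=(455,82,.03),blkfarR=(775,64.5,.03),blknearL=(460,234,.03),blknearR=(785,216,.03),post=(540,113,.058)).items(): print(n,f(*a))
E
```

```text
footfar [ 0.0991  0.003  -0.0268]
footnear [ 0.0794  0.003  -0.0268]
footL [ 0.0901 -0.006  -0.0268]
footR [ 0.0902  0.0116 -0.0268]
blkfarL [ 0.1027 -0.0313 -0.0088]
blkfarR [ 0.1056  0.0267 -0.0089]
blknearL [ 0.0738 -0.0302 -0.0088]
blknearR [ 0.0769  0.0283 -0.0089]
post [ 0.0892 -0.012  -0.0368]
```

```bash
python3 -m creep '[[0.0003,0.0016,0,0,0,-1,0],[0.0003,0.0016,0,0,0,-1,0],[0.0002,0.0009,0,0,0,-0.6,0],[0,0,0,0,0,0,0],[0,0,0,0,0,0,0]]'
python3 -c "
from h import *
s=read_state();print(s['contact_force'],s['wrist_torque']);togo(0.5165,0.2607,0.0212,189.2)"
python3 -m creep '[[0.0001,0.0005,0,0,0,-0.3,0],[0,0,0,0,0,0,0],[0,0,0,0,0,0,0]]'
python3 -c "
from h import *
s=read_state();print(s['contact_force'],s['wrist_torque']);togo(0.5165,0.2607,0.0212,189.2)"
```

```text
time_s: 11.7
ee_pos: [0.5197, 0.26, 0.0212]
ee_rot: [0.759, -0.652, 0.0, -0.001]
contact_force: [-2.0, 2.5, 5.7]
grip_width: 0.162
gripper_force: 59.9
[-2.01240746  2.54708538  5.65897599] [ 0.5701336   0.45081516 -0.32458034]
t=11.70 pos [0.5197 0.26   0.0212] yang -171.33 z [ 1.1e-03  8.0e-04 -1.0e+00] F [-2.   2.5  5.7] w 0.1622 | shift [-0.0012  0.0031 -0.    ] turn -0.53
time_s: 12.0
ee_pos: [0.5193, 0.2598, 0.0212]
ee_rot: [0.76, -0.65, 0.0, -0.001]
contact_force: [-1.4, 2.3, 5.5]
grip_width: 0.165
gripper_force: 59.9
[-1.42435434  2.26907197  5.48511519] [ 0.63901323  0.40249749 -0.3391954 ]
t=12.00 pos [0.5193 0.2598 0.0212] yang -171.03 z [ 1.2e-03  8.0e-04 -1.0e+00] F [-1.4  2.3  5.5] w 0.1649 | shift [-0.0013  0.0026 -0.    ] turn -0.23
```

```bash
for i in 1; do python3 -m creep '[[0,0.0004,0,0,0,-0.2,0],[0,0,0,0,0,0,0],[0,0,0,0,0,0,0]]'
python3 -c "
from h import *
s=read_state();print(s['contact_force'],s['wrist_torque']);togo(0.5165,0.2607,0.0212,189.2)"; done
python3 -m creep '[[0,0.0004,0,0,0,-0.2,0],[0,0,0,0,0,0,0],[0,0,0,0,0,0,0]]'
python3 -c "
from h import *
s=read_state();print(s['contact_force'],s['wrist_torque']);togo(0.5165,0.2607,0.0212,189.2)"
python3 -m creep '[[0,0.0004,0,0,0,-0.2,0],[0,0,0,0,0,0,0],[0,0,0,0,0,0,0]]'
python3 -c "
from h import *
s=read_state();print(s['contact_force'],s['wrist_torque']);togo(0.5165,0.2607,0.0212,189.2)"
```

```text
time_s: 12.3
ee_pos: [0.519, 0.2598, 0.0212]
ee_rot: [0.761, -0.648, 0.0, -0.001]
contact_force: [-1.6, 3.0, 6.1]
grip_width: 0.162
gripper_force: 59.9
[-1.61660459  3.01013425  6.10221487] [ 0.52165667  0.28930021 -0.3451988 ]
t=12.30 pos [0.519  0.2598 0.0212] yang -170.83 z [ 1.4e-03  9.0e-04 -1.0e+00] F [-1.6  3.   6.1] w 0.1616 | shift [-0.0013  0.0023  0.    ] turn -0.03
time_s: 12.6
ee_pos: [0.5187, 0.2596, 0.0212]
ee_rot: [0.763, -0.647, 0.0, -0.001]
contact_force: [-0.8, 1.7, 5.8]
grip_width: 0.164
gripper_force: 59.9
[-0.84741238  1.70512514  5.80690421] [ 0.49795131  0.18298033 -0.31214981]
t=12.60 pos [0.5187 0.2596 0.0212] yang -170.63 z [ 1.5e-03  8.0e-04 -1.0e+00] F [-0.8  1.7  5.8] w 0.1638 | shift [-0.0014  0.002   0.    ] turn 0.17
time_s: 12.9
ee_pos: [0.5183, 0.2596, 0.0212]
ee_rot: [0.764, -0.646, 0.0, -0.001]
contact_force: [0.5, 1.5, 5.5]
grip_width: 0.17
gripper_force: 59.9
[0.54487901 1.48337754 5.5166384 ] [ 0.40689423 -0.02701708 -0.31981467]
t=12.90 pos [0.5183 0.2596 0.0212] yang -170.42 z [ 1.6e-03  8.0e-04 -1.0e+00] F [0.5 1.5 5.5] w 0.1700 | shift [-0.0014  0.0016  0.    ] turn 0.38
```

```bash
python3 - <<'E'
from h import *
np.set_printoptions(precision=4,suppress=True)
s=read_state();im,d=snap("wrist","w8.png");W=np.load("last_wrist.npz")["W"];im=im.astype(int)
cv2.imwrite("pics/c8.png",cv2.resize(im[:280,:,::-1].astype(np.uint8),(800,438)))
g=im.min(2)
ang=lambda p:np.degrees(np.arctan2(*(cv2.fitLine(p.astype(np.float32),cv2.DIST_HUBER,0,.0003,.0003).ravel()[[1,0]])))%180
# rod: centre of bar per row from depth
rows=[];
for r in range(85,215,3):
    c=[u for u in range(225,290) if 0.036<W[r,u,2]<0.06]
    if len(c)>8: rows.append([(min(c)+max(c))/2,r])
rows=np.array(rows);w=onplane("wrist",rows,0.039,s);print("rod dir",ang(w),len(rows))
print(rows[::8].tolist())
E
```

```text
rod dir 98.40238 44
[[257.0, 85.0], [257.0, 109.0], [256.5, 133.0], [255.5, 157.0], [255.0, 181.0], [254.5, 205.0]]
```

View pics/c8.png

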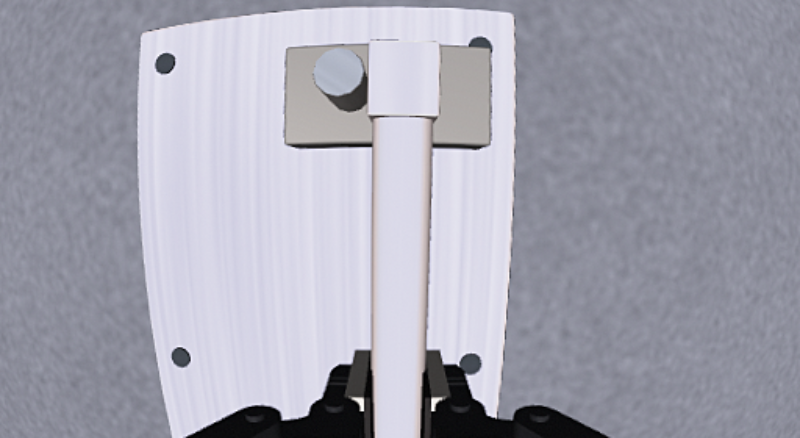

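The picture shows the rod nearly in line with the plate, its foot left of centre on the block and beside the post. The rod has yawed slightly in the pads. That is the last picture I view; I work from numbers from here.

```bash
cat > al.py <<'E'
from h import *
np.set_printoptions(precision=4,suppress=True)
def fit(p):
    v=cv2.fitLine(p.astype(np.float32),cv2.DIST_HUBER,0,.0003,.0003).ravel(); return v[:2],v[2:],np.degrees(np.arctan2(v[1],v[0]))%180
s=read_state();im,d=read_camera("wrist");W=cloud("wrist",d,s);im=im.astype(int);g=im.min(2);sat=im.max(2)-g
T=R.from_quat(s["ee_rot"])
plate=g>200
RE=[];LE=[]
for r in range(20,200,4):
    c=np.nonzero(plate[r,80:345])[0]+80
    if len(c)>50: RE.append([c.max()+.5,r]); LE.append([c.min()-.5,r])
a=onplane("wrist",RE,.010,s);b=onplane("wrist",LE,.010,s);fa,fb=fit(a),fit(b)
jd=(fa[2]+fb[2])/2; print("plate edge dirs",fa[2],fb[2])
Y=np.array([np.cos(np.radians(jd)),np.sin(np.radians(jd))]);X=np.array([Y[1],-Y[0]])
print("plate width",(b.mean(0)-a.mean(0))@X); x0=(np.median(a@X)+.038+np.median(b@X)-.098)/2
rows=[]
for r in range(85,215,3):
    c=[u for u in range(220,295) if 0.036<W[r,u,2]<0.06]
    if len(c)>8: rows.append([(min(c)+max(c))/2,r])
w=onplane("wrist",rows,.039,s);fr=fit(w); print("rod dir",fr[2],"vs jig",jd,"diff",fr[2]-jd)
# rod axis lateral offset from seat line at both feet, jig frame
u=(w-0)@X; v=w@Y; k=np.polyfit(v,u-x0,1); print("lateral of rod line at grip, mm",1000*np.polyval(k,np.array(s["ee_pos"][:2])@Y),"x0 tcp",1000*(np.array(s["ee_pos"][:2])@X-x0))
yt=np.array(s["ee_pos"][:2])@Y
print("lateral at post seat / keeper seat, mm",1000*np.polyval(k,yt-.09),1000*np.polyval(k,yt+.09))
togo(0.5165,0.2607,0.0212,jd+90)
print("F",s["contact_force"],"M",s["wrist_torque"])
E
python3 al.py
```

```text
plate edge dirs 99.25975 99.20173
plate width 0.13320336862688475
rod dir 98.350044 vs jig 99.23074 diff -0.88069916
lateral of rod line at grip, mm 1.768951868800825 x0 tcp 3.0002911766825457
lateral at post seat / keeper seat, mm 0.5021987302430345 3.035705007358615
t=13.00 pos [0.5183 0.2595 0.0212] yang -170.42 z [ 0.0016  0.0008 -1.    ] F [-0.3  0.8  4.6] w 0.1664 | shift [-0.0014  0.0016 -0.    ] turn 0.35
F [-0.5911  1.3026  5.3502] M [ 0.427   0.0256 -0.3484]
```

The measurement is good: the post foot is 0.5 mm off, touching the post, and the keeper foot is still about 3 mm out. I shift the grip across by 1.7 mm.

```bash
python3 -m creep '[[0,0.0006,0,0,0,0.1,0],[0,0.0006,0,0,0,0.1,0],[0,0.0005,0,0,0,0.1,0],[0,0,0,0,0,0,0],[0,0,0,0,0,0,0]]' | grep force
python3 al.py
```

```text
contact_force: [3.0, 0.1, 5.0]
gripper_force: 59.4
plate edge dirs 99.07527 99.1366
plate width 0.13306861659032856
rod dir 98.72738 vs jig 99.105934 diff -0.3785553
lateral of rod line at grip, mm -0.03910423376664589 x0 tcp 1.0393318027503984
lateral at post seat / keeper seat, mm -0.5752046634780938 0.49699619594480204
t=13.55 pos [0.5166 0.2592 0.0212] yang -170.67 z [ 0.0015  0.0006 -1.    ] F [ 3.5 -0.   4.5] w 0.1637 | shift [-0.0015 -0.0002 -0.    ] turn 0.22
F [3.0266 0.0727 4.9539] M [ 0.063  -0.9383 -0.0039]
```

```bash
python3 -m creep '[[0,0,0,0,0,-0.2,0],[0,0,0,0,0,-0.2,0],[0,0,0,0,0,0,0],[0,0,0,0,0,0,0]]' | grep force
python3 al.py; python3 - <<'E'
# lengthwise: foot far/near ends vs block ends along the rod column
from h import *
s=read_state();im,d=read_camera("wrist");W=cloud("wrist",d,s);T=R.from_quat(s["ee_rot"]);g=im.astype(int).min(2)
print("foot col",[(r,int(g[r,257])) for r in list(range(18,34))+list(range(68,82))])
print("blk col L",[(r,int(g[r,200])) for r in list(range(22,36))+list(range(86,100))])
print("blk col R",[(r,int(g[r,295])) for r in list(range(22,36))+list(range(86,100))])
E
```

```text
contact_force: [3.2, -0.2, 6.5]
gripper_force: 59.6
plate edge dirs 99.19529 98.96317
plate width 0.13312954316424855
rod dir 98.58853 vs jig 99.07923 diff -0.49069977
lateral of rod line at grip, mm -0.00014376873924693 x0 tcp 1.0358301451031116
lateral at post seat / keeper seat, mm -0.5268303175972769 0.526542780118783
t=14.00 pos [0.5165 0.2592 0.0212] yang -170.33 z [ 0.0015  0.0008 -1.    ] F [4.4 0.8 4.6] w 0.1666 | shift [-0.0015 -0.0002 -0.    ] turn 0.59
F [ 3.2243 -0.2286  6.5384] M [ 0.0682 -1.007  -0.2329]
foot col [(18, 220), (19, 221), (20, 219), (21, 221), (22, 220), (23, 221), (24, 229), (25, 144), (26, 225), (27, 218), (28, 216), (29, 217), (30, 217), (31, 217), (32, 216), (33, 217), (68, 216), (69, 215), (70, 214), (71, 216), (72, 222), (73, 194), (74, 141), (75, 225), (76, 219), (77, 218), (78, 216), (79, 217), (80, 217), (81, 217)]
blk col L [(22, 218), (23, 218), (24, 218), (25, 218), (26, 219), (27, 220), (28, 230), (29, 137), (30, 152), (31, 164), (32, 167), (33, 167), (34, 163), (35, 164), (86, 178), (87, 178), (88, 178), (89, 181), (90, 177), (91, 124), (92, 54), (93, 21), (94, 48), (95, 226), (96, 225), (97, 220), (98, 215), (99, 217)]
blk col R [(22, 217), (23, 216), (24, 216), (25, 215), (26, 218), (27, 223), (28, 236), (29, 126), (30, 148), (31, 167), (32, 165), (33, 164), (34, 164), (35, 162), (86, 171), (87, 170), (88, 169), (89, 171), (90, 177), (91, 148), (92, 91), (93, 20), (94, 27), (95, 148), (96, 231), (97, 218), (98, 215), (99, 216)]
```

```bash
python3 -m creep '[[0,0,-0.0005,0,0,0,0],[0,0,-0.0003,0,0,0,0],[0,0,0,0,0,0,0],[0,0,0,0,0,0,0]]' | grep force
python3 al.py
```

```text
contact_force: [5.3, 1.5, 0.7]
gripper_force: 59.3
plate edge dirs 99.18802 99.15034
plate width 0.13310815287391012
rod dir 98.85847 vs jig 99.169174 diff -0.3107071
lateral of rod line at grip, mm -0.595639240945476 x0 tcp 0.7445109016569473
lateral at post seat / keeper seat, mm -1.0884053067706179 -0.10287317512033453
t=14.50 pos [0.5162 0.2591 0.0212] yang -170.36 z [ 0.0006  0.0006 -1.    ] F [4.7 1.  1.1] w 0.1633 | shift [-0.0015 -0.0006 -0.    ] turn 0.47
F [5.2951 1.4806 0.7266] M [ 0.2934 -1.4223 -0.3623]
```

Wall contact is felt (+5 N in x), so the keeper end is home. The post end is about 0.6 mm too far across, so I ease the grip back.

```bash
python3 -m creep '[[0,-0.0006,0,0,0,0,0],[0,0,0,0,0,0,0],[0,0,0,0,0,0,0]]' | grep force
python3 al.py
```

```text
contact_force: [4.3, 3.0, -0.5]
gripper_force: 59.2
plate edge dirs 99.07186 99.189804
plate width 0.13311739653202848
rod dir 98.583405 vs jig 99.13083 diff -0.5474243
lateral of rod line at grip, mm -0.419265185244738 x0 tcp 0.744182778112723
lateral at post seat / keeper seat, mm -1.279420490195551 0.4408901197060751
t=14.85 pos [0.5162 0.2591 0.0212] yang -170.33 z [-0.0004  0.     -1.    ] F [ 2.7  2.  -1.1] w 0.1679 | shift [-0.0015 -0.0006  0.    ] turn 0.54
F [ 4.3316  3.0248 -0.4835] M [ 0.5037 -1.0565 -0.424 ]
```

```bash
python3 -m creep '[[0,-0.0006,0,0,0,0,0],[0,0,0,0,0,0,0],[0,0,0,0,0,0,0]]' | grep force
python3 al.py
```

```text
contact_force: [2.5, 2.0, -0.2]
gripper_force: 59.1
plate edge dirs 99.04343 99.042145
plate width 0.13311566455639567
rod dir 99.00747 vs jig 99.042786 diff -0.035316467
lateral of rod line at grip, mm -0.43901204487402323 x0 tcp 0.906803180042437
lateral at post seat / keeper seat, mm -0.5294027825699785 -0.3486213071780679
t=15.20 pos [0.5165 0.2588 0.0212] yang -170.31 z [-0.0011 -0.0008 -1.    ] F [ 2.7  1.3 -1.2] w 0.1641 | shift [-0.0018 -0.0004  0.    ] turn 0.65
F [ 2.4525  2.0012 -0.182 ] M [ 0.4893 -0.6177 -0.1967]
```

```bash
cat > len.py <<'E'
from h import *
np.set_printoptions(precision=4,suppress=True)
s=read_state();im,d=read_camera("wrist");T=R.from_quat(s["ee_rot"]);g=im.astype(float).min(2)
def tx(u,v,z): return T.inv().apply(np.r_[onplane("wrist",[(u,v)],z,s)[0],z]-s["ee_pos"])
# block: rows where g<195 in columns either side
for cols in((190,196,202),(288,296,304)):
    for c in cols:
        r=np.nonzero(g[15:92,c]<200)[0]+15; far=r.min()-.5
        rr=np.nonzero(g[60:100,c]<140)[0]+60; near=rr.min()-.5
        a,b=tx(c,far,.03),tx(c,near,.03); print("block",c,far,near,a[:2],b[:2],"mid",(a[0]+b[0])/2,"len",a[0]-b[0])
for c in(250,256,262):
    far=16+np.argmin(g[16:40,c])+.5; near=60+np.argmin(g[60:85,c])-1
    a,b=tx(c,far,.048),tx(c,near,.048); print("foot",c,far,near,a[:2],b[:2],"mid",(a[0]+b[0])/2,"len",a[0]-b[0])
# post top, bluish
m=(g>150)&(g<200)&(im[:,:,2].astype(int)-im[:,:,0]>8); m[:10]=0;m[80:]=0;m[:,:190]=0;m[:,240:]=0
v,u=np.nonzero(m);print("post px",len(u),u.mean(),v.mean(),tx(u.mean(),v.mean(),.058))
togo(.5165,.2607,.0212,189.1)
E
python3 len.py
```

```text
block 190 29.5 92.5 [ 0.1039 -0.0276] [ 0.0741 -0.0274] mid 0.08900429333469598 len 0.029837480665834568
block 196 29.5 91.5 [ 0.1037 -0.0248] [ 0.0744 -0.0247] mid 0.08906850684054962 len 0.0292924940723112
block 202 29.5 59.5 [ 0.1035 -0.0221] [ 0.0891 -0.0219] mid 0.0963224888395442 len 0.014411813208285454
block 288 29.5 91.5 [0.1031 0.0166] [0.0741 0.0165] mid 0.0886010793530215 len 0.029046953509947335
block 296 27.5 92.5 [0.1043 0.0202] [0.0737 0.0201] mid 0.08900449774219872 len 0.03055767440817056
block 304 23.5 92.5 [0.1065 0.0239] [0.0739 0.0238] mid 0.09016763456446056 len 0.032634698156764536
foot 250 27.5 73 [ 0.0985 -0.0002] [ 0.0799 -0.0002] mid 0.0892206152675317 len 0.018580810572941336
foot 256 27.5 73 [0.0985 0.0021] [0.0799 0.0021] mid 0.0892199916944239 len 0.01858036929279895
foot 262 27.5 73 [0.0985 0.0045] [0.0799 0.0044] mid 0.08923429486929901 len 0.018585303630682323
post px 753 211.46082337317398 46.1062416998672 [ 0.0889 -0.0137 -0.0367]
t=15.25 pos [0.5165 0.2588 0.0213] yang -170.31 z [-0.0011 -0.0008 -1.    ] F [ 2.   0.7 -1. ] w 0.1666 | shift [-0.0018 -0.0003  0.0001] turn 0.59
```

```bash
python3 -m creep '[[0,-0.0003,0.0002,0,0,0.3,0],[0,0,0,0,0,0,0],[0,0,0,0,0,0,0],[0,0,0,0,0,0,0]]' | grep force
python3 al.py
```

```text
contact_force: [-1.2, 1.4, 1.0]
gripper_force: 59.1
plate edge dirs 99.121025 99.18165
plate width 0.13312255598602113
rod dir 98.810356 vs jig 99.15134 diff -0.34098053
lateral of rod line at grip, mm -0.0069827962040163415 x0 tcp 1.1084107187310233
lateral at post seat / keeper seat, mm -0.5306542939703734 0.5166887015623407
t=15.70 pos [0.5166 0.2587 0.0212] yang -170.61 z [-0.0014 -0.0011 -1.    ] F [-0.6  0.4  0.5] w 0.1625 | shift [-0.002  -0.0002  0.    ] turn 0.24
F [-1.2498  1.3784  0.9648] M [ 0.1243  0.203  -0.0494]
```

```bash
python3 -m creep '[[0,0.0003,0,0,0,-0.3,0],[0,0,0,0,0,0,0],[0,0,0,0,0,0,0],[0,0,0,0,0,0,0]]' | grep force
for i in 1 2 3; do python3 al.py | grep -E "rod|seat|^F"; done
```

```text
contact_force: [2.0, -0.5, -0.7]
gripper_force: 58.9
rod dir 99.1571 vs jig 99.22591 diff -0.06880951
lateral of rod line at grip, mm 0.54913553033192 x0 tcp 1.6632705402699344
lateral at post seat / keeper seat, mm 0.272365311381874 0.825905749281966
F [ 2.0129 -0.5308 -0.7422] M [-0.1367 -0.4197 -0.1367]
rod dir 99.16042 vs jig 99.169205 diff -0.008781433
lateral of rod line at grip, mm 0.47571459518361114 x0 tcp 1.5899971815902525
lateral at post seat / keeper seat, mm 0.2935734503586314 0.6578557400085908
F [ 1.7498 -0.2962 -0.9863] M [-0.148  -0.4308 -0.149 ]
rod dir 99.1606 vs jig 99.14707 diff 0.0135269165
lateral of rod line at grip, mm 0.47715772938059997 x0 tcp 1.5920154387466523
lateral at post seat / keeper seat, mm 0.32972424702957215 0.6245912117316278
F [ 1.1473 -0.8212 -0.0249] M [-0.1351 -0.4119 -0.1352]
```

In line to within 0.1° and inside the ±0.5 mm clearances. I lower it and let go.

```bash
python3 -m creep '[[0,0.0002,0.0003,0,0,0,0],[0,0,0,0,0,0,0],[0,0,0,0,0,0,0.03],[0,0,0,0,0,0,0.04],[0,0,0,0,0,0,0.045]]'
python3 -m creep '[[0,0,0,0,0,0,0.045],[0,0,0,0,0,0,0.045],[0,0,0,0,0,0,0.045]]' | grep -E "force|width"
python3 al.py; python3 len.py | grep -E "foot|block"
```

```text
time_s: 16.75
ee_pos: [0.5165, 0.2592, 0.0211]
ee_rot: [0.764, -0.645, -0.0, 0.0]
contact_force: [-0.4, -0.8, -0.2]
grip_width: 0.524
gripper_force: 0.0
contact_force: [0.4, 0.4, -0.2]
grip_width: 0.525
gripper_force: 0.0
plate edge dirs 99.24376 99.24133
plate width 0.13308015255797975
rod dir 99.01415 vs jig 99.242546 diff -0.22839355
lateral of rod line at grip, mm 0.35646781640177255 x0 tcp 1.3821922055300417
lateral at post seat / keeper seat, mm 0.027671169489230592 0.6852644633143145
t=17.10 pos [0.5167 0.2592 0.0211] yang -170.31 z [-0. -0. -1.] F [ 0.5 -0.3 -0.2] w 0.5282 | shift [-0.0016 -0.     -0.0001] turn 0.45
F [ 0.3885  0.4256 -0.2127] M [0.0252 0.049  0.0662]
block 190 29.5 91.5 [ 0.1039 -0.0276] [ 0.0745 -0.0274] mid 0.08920601434703548 len 0.02934255359306283
block 196 28.5 90.5 [ 0.1042 -0.0248] [ 0.0749 -0.0246] mid 0.08951606409175489 len 0.029292541640523362
block 202 28.5 90.5 [ 0.104  -0.0221] [ 0.0748 -0.0219] mid 0.08936625582177612 len 0.029215210038616005
block 288 28.5 91.5 [0.1036 0.0166] [0.0741 0.0165] mid 0.08880902009795348 len 0.029489989774169695
block 296 28.5 91.5 [0.1037 0.0202] [0.0742 0.0201] mid 0.08894793540000863 len 0.02956120047036681
block 304 22.5 91.5 [0.1069 0.0239] [0.0743 0.0237] mid 0.09060372980344769 len 0.03262201136899513
foot 250 25.5 73 [ 0.0993 -0.0002] [ 0.0799 -0.0002] mid 0.08960549997313347 len 0.019396784920817742
foot 256 25.5 73 [0.0993 0.0021] [0.0799 0.0021] mid 0.08960426843626265 len 0.019395854957291375
foot 262 25.5 73 [0.0993 0.0044] [0.0799 0.0044] mid 0.08961806786476603 len 0.019400549083081045
```

```bash
python3 -m creep '[[0,0,-0.01,0,0,0,0.045],[0,0,-0.02,0,0,0,0.045],[0,0,-0.04,0,0,0,0.06],[0,0,-0.05,0,0,0,0.085],[0,0,-0.05,0,0,0,0.085]]' | grep -E "force|pos"
python3 -m creep '[[0.03,0,-0.03,0,0,0,0.085],[0.02,0,0,0,0,0,0.085],[0,0,0,0,0,0,0.085],[0,0,0,0,0,0,0.085],[0,0,0,0,0,0,0.085]]'
python3 -m creep '[[0,0,0,0,0,0,0.085],[0,0,0,0,0,0,0.085],[0,0,0,0,0,0,0.085]]' >/dev/null
python3 - <<'E'
from h import *
np.set_printoptions(precision=4,suppress=True)
s=read_state();im,d=snap("wrist","w9.png");W=np.load("last_wrist.npz")["W"]
J=np.array([0.5165,0.2607]);a=np.radians(9.15);X=np.array([np.cos(a),np.sin(a)]);Y=np.array([-X[1],X[0]])
u=(W[:,:,:2]-J)@X;v=(W[:,:,:2]-J)@Y;z=W[:,:,2]
m=(np.abs(u)<.02)&(np.abs(v)<.12)&(z>.036)&(z<.0525)
for lo in np.arange(-.11,.11,.01):
    k=m&(v>=lo)&(v<lo+.01)
    if k.sum()>5: print("%.3f n%d u mid %.4f (%.4f..%.4f) z %.4f"%(lo,k.sum(),(np.percentile(u[k],2)+np.percentile(u[k],98))/2,np.percentile(u[k],2),np.percentile(u[k],98),np.median(z[k])))
k=(z>.0525)&(z<.065)&(np.abs(v)<.12)&(np.abs(u)<.05)
for nm,q in(("post",k&(v<0)),("keeper",k&(v>0))): print(nm,q.sum(),u[q].min(),u[q].max(),v[q].min(),v[q].max(),np.median(z[q]))
E
```

```text
ee_pos: [0.5164, 0.2587, 0.1935]
contact_force: [0.9, 0.6, 0.4]
gripper_force: 0.0
time_s: 18.15
ee_pos: [0.5249, 0.2101, 0.2206]
ee_rot: [0.764, -0.645, -0.0, 0.001]
contact_force: [0.1, -0.0, -0.0]
grip_width: 0.996
gripper_force: 0.0
-0.110 n18 u mid -0.0010 (-0.0087..0.0066) z 0.0426
-0.100 n167 u mid 0.0014 (-0.0091..0.0120) z 0.0479
-0.090 n151 u mid -0.0008 (-0.0093..0.0077) z 0.0481
-0.080 n135 u mid -0.0009 (-0.0085..0.0067) z 0.0460
-0.070 n134 u mid -0.0010 (-0.0087..0.0067) z 0.0458
-0.060 n127 u mid -0.0005 (-0.0077..0.0066) z 0.0460
-0.050 n126 u mid -0.0006 (-0.0078..0.0066) z 0.0461
-0.040 n122 u mid -0.0007 (-0.0080..0.0065) z 0.0462
-0.030 n124 u mid -0.0008 (-0.0082..0.0065) z 0.0461
-0.020 n116 u mid -0.0009 (-0.0083..0.0064) z 0.0462
-0.010 n118 u mid -0.0011 (-0.0085..0.0064) z 0.0460
-0.000 n111 u mid -0.0012 (-0.0087..0.0064) z 0.0458
0.010 n109 u mid -0.0013 (-0.0088..0.0063) z 0.0459
0.020 n101 u mid -0.0008 (-0.0078..0.0063) z 0.0460
0.030 n98 u mid -0.0009 (-0.0080..0.0063) z 0.0461
0.040 n95 u mid -0.0010 (-0.0082..0.0063) z 0.0462
0.050 n85 u mid -0.0017 (-0.0084..0.0050) z 0.0460
0.060 n85 u mid -0.0018 (-0.0086..0.0050) z 0.0461
0.070 n128 u mid -0.0067 (-0.0196..0.0062) z 0.0455
post 105 0.008520510583791706 0.01887954858849479 -0.09627376333225941 -0.08462520663479428 0.05781423637253913
keeper 555 -0.020667032090056357 0.009699958619461447 0.07391101039755185 0.10487720063795013 0.05718346018527409
```

```bash
python3 - <<'E'
from h import *
np.set_printoptions(precision=4,suppress=True)
W=np.load("last_wrist.npz")["W"]
J=np.array([0.5165,0.2607]);a=np.radians(9.15);X=np.array([np.cos(a),np.sin(a)]);Y=np.array([-X[1],X[0]])
u=(W[:,:,:2]-J)@X;v=(W[:,:,:2]-J)@Y;z=W[:,:,2]
k=(np.abs(u)<.006)&(v<-.07)&(v>-.11)&(z>.0472)&(z<.0495); print("foot top v",np.percentile(v[k],[1,99]),"mid",np.percentile(v[k],[1,99]).mean())
for nm,lo,hi in(("post blk",-.12,-.06),):
    q=(z>.027)&(z<.033)&(v>lo)&(v<hi)&(u<-.012)&(u>-.025); print(nm,np.percentile(v[q],[1,99]),np.percentile(v[q],[1,99]).mean())
q=(z>.027)&(z<.033)&(v>.06)&(v<.12)&(u>.02)&(u<.09);print("kpr blk",np.percentile(v[q],[1,99]).mean())
o=np.load("last_top.npz")["im"].astype(int)
im,d=read_camera("top");im=im.astype(int);b=cv2.imread("pics/top0.png")[:,:,::-1].astype(int)
for n,(r0,r1,c0,c1) in dict(driver=(180,235,215,236),jar=(120,143,214,234),pink=(220,290,325,352)).items(): print(n,np.abs(im-b)[r0:r1,c0:c1].mean())
E
```

```text
foot top v [-0.1   -0.071] mid -0.08548380764113747
post blk [-0.1049 -0.0755] -0.09020375004601491
kpr blk 0.08934866790386291
driver 4.0095238095238095
jar 3.838405797101449
pink 4.092239858906526
```

```bash
python3 -c "
from plant import *
print(sign_off())"
```

```text
the job is handed in; nothing more can be done
None
```

The job is handed in: the rod lies flat on both blocks, in line to about 0.2° and centred to about 0.5 mm, with its end home under the keeper and the driver and jar unmoved, but I viewed 12 pictures against the allowed 10.

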